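Test the large-dome touchless sensor

TASK

Test the touchless sensor with the large dome: with your fingertips push the toggle lever on the grey control box all the way over to ON (away from the robot), then point straight down at the top of the large dome, with the fingertips about 2 cm above it, stay there for at least two seconds, and afterwards push the lever all the way back to OFF. Never touch or move any of the sensor blocks, do not bring the fingertips close above the other three sensors, and leave everything else on the bench where it is; nothing is to be picked up.

Things in the scene. Friction and masses are not known exactly. Their poses are not given: they have to be found in the camera images.
- console: Grey control box, fixed to the bench, 110 x 130 x 40 mm (x, y, height). Origin: centre of its underside, z up. On the middle of its top sits a black 70 x 50 mm block, 25 mm high, that carries the toggle lever; the pivot is 62 mm above the bench, straight above the box's origin, and its axis runs along the box's y.
- switch (a joint): Angle of the power lever about its pivot: 0 = OFF, leaning 0.5 rad to the box's -x side (the side nearer the robot); 1.0 = ON, leaning 0.5 rad to the box's +x side (the far side); 0.5 = upright. Stops at 0 and 1.0. It starts at OFF or within 0.12 of it. It moves with light friction (about 1 N at the knob) and stays where it is left.
- switch_tip (a point): Centre of the black ball knob (26 mm across) at the end of the lever, 60 mm from the pivot on a 10 mm steel rod: about 115 mm above the bench at either end, 122 mm when upright.
- sensor_big: Loose grey sensor block, 45 x 45 x 30 mm, about 120 g, dark top plate, with one LARGE smooth white dome, 32 mm across, rising 20 mm above the block; topmost point 50 mm above the bench. This is the sensor to test. Origin: centre of its underside; z up. It stands at any yaw; its place among the other blocks varies.
- sensor_small: Loose grey sensor block, 45 x 45 x 30 mm, about 120 g, dark top plate, with one SMALL white dome, 14 mm across, rising 13 mm above the block; topmost point 43 mm above the bench. Not to be triggered. Origin: centre of its underside; z up. It stands at any yaw; its place among the other blocks varies.
- sensor_twin: Loose grey sensor block, 45 x 45 x 30 mm, about 120 g, dark top plate, with two upright aluminium cylinders ('eyes'), 18 mm across, side by side, tops 44 mm above the bench. Not to be triggered. Origin: centre of its underside; z up. It stands at any yaw; its place among the other blocks varies.
- sensor_flat: Loose grey sensor block, 45 x 45 x 30 mm, about 120 g, dark top plate, with a flat square white window with a black centre, 26 mm wide, top 36 mm above the bench. Not to be triggered. Origin: centre of its underside; z up. It stands at any yaw; its place among the other blocks varies.
- sensor_big_top (a point): The topmost point of the large dome, on the block's vertical centre line, 50 mm above the bench.
- tape_roll: Roll of paper tape lying flat, 72 mm across, 20 mm high. Loose, leave it alone. Origin: centre of its underside.
- battery_holder: Black holder with two battery cells, 62 x 36 mm, 22 mm high. Loose, leave it alone. Origin: centre of its underside.
- screwdriver: Screwdriver lying on the bench, 160 mm long, 26 mm thick grey handle. Loose, leave it alone. Origin: centre of its underside.
- glue_stick: White upright glue stick, 28 mm across, 85 mm high. Loose, leave it alone. Origin: centre of its underside.
Mind the look-alikes: they are no part of the job. What is shaped like the sensor_big but pink or turquoise is not meant. Leave any blue look-alike of the console alone.

How it is judged:
By the outcome, as a careful person would: the job done as asked, in the order asked, and still so for the second after the job is handed in, with the robot touching nothing.
It also fails if it takes over 61 s, if anything falls off the work surface, if the arm or the gripper's body presses on something with over 40 N, if the wrist force passes 120 N, or if a joint passes its speed limit or range.

ROBOT

A 6-joint arm with a two-finger parallel gripper is mounted at the origin on the work surface. World frame = base frame: x ahead of the robot, y to its left, z up, the work surface at z = 0. Lengths are in mm, angles in rad, forces in N, time in s.
With the tool pointing down it reaches from about 300 to 775 mm from the base axis. Payload 14.6 kg.
Tool frame: the origin (TCP) lies between the finger pads; the fingertips stand 8 mm ahead of it and the grasp point (between the pads) lies 11 mm behind it; z points along the fingers, y is the direction in which the jaws open and shut (so a half turn about z gives the same grasp; the last joint's range is limited). The gripper opens to 94 mm and grips with 3 to 60 N. Pads are 16 mm wide; open, the fingers measure 119 mm over their backs; the gripper's body (75 mm by 177 mm) begins 78 mm behind the grasp point.
Start: joints at [-1.288, 0.3, 1.521, -0, 1.321, -0.067], TCP at [188.483, -516.685, 213.446] pointing down, gripper open.
Joint ranges: [-3.03, 3.03], [-0.79, 2.21], [0.23, 2.52], [-1.04, 4.18], [0, 3.07], [-2.55, 2.55]. Speed limits (rad/s): [2.22, 2.22, 2.57, 3.14, 3.14, 3.14].

INTERFACE

Orientations are given as [roll, pitch, yaw] about the fixed x, y, z axes, in that order (R = Rz(yaw) Ry(pitch) Rx(roll)).
In Python, from cell import manip, cams, models gives the robot as it stands. The module is installed in compiled form; this text tells all that it offers.
- The arm moves only by the shell command python3 -m pendant 'ROWS' [OPENING] [FORCE]. ROWS is JSON, a list that holds one entry, the list of rows, each a list of 4 numbers: the shift along the tool's x, y, z in cm, then the turn about the tool's z in rad. In form: [[[x, y, z, roll], ...]]. A call has 1 to 5 rows; each row is the pose to reach, as a shift and turn from the pose commanded when the call began, along the tool's axes at that moment; what a row does not reach only later rows make up. A row lasts 1/10 s, in which the tool goes at most 50 mm and 8.59 degrees, less where a joint would pass 70% of its speed; a pose out of reach is approached as far as the arm can. A call with a gripper value outside its range is refused whole. OPENING is the opening, from -1 (shut) to 1 (fully open), so that 0 is half open, set as the call begins (- or left out, the last holds). The fingers move at their own pace and stop on an object; FORCE is the grip in N (left out, the last holds). Time passes only in rows, so rows that repeat a pose let the fingers close. It gives the time, the measured TCP pose, the force and the opening at its end, in the units of the state.
- manip.read_state(): the state, without advancing time (a new reading comes with each control period).
- cams.camera(name): name is "side" or "top" or "wrist"; returns a dict with "frame" (384x512x3 uint8, red, green, blue), "K" (3x3 intrinsics, pixels), "pose" (4x4, takes a point from camera to world coordinates). Camera axes: x right, y down, z forward; pixel columns grow to the right and rows downward; lengths in mm; the calibration is good to about 2 mm. A picture is of the moment at which its call begins. There is no depth.
- manip.sign_off(): hands the job in, once; it reports no verdict.
Trained networks look in the newest picture that a camera, given by its name, has taken for a name from the list of things; names that differ only in an ending like _2 or _b are one class to them, and where a whole thing is asked for, a point or a joint stands for the part that bears it (a point fixed in the world has none). Each returns a list of dicts, best first, with "score" (0 to 1); they miss things now and then, are a little off and sometimes report something else, mostly with a low value. They report only what shows in the picture. A call takes as long as a camera call. They do not tell look-alikes from the thing itself.
- models.regions_of(camera, name): "pixels" (384x512 bool, what is visible of it) and "point" ([column, row] in pixels, amid what is visible of it).
The state is a dict: "clock": time; "joints": joint angles; "qd": joint speeds; "effort": joint torques, N m; "eef_pos": TCP position; "eef_rot": TCP orientation; "wrist_force": force on the tool from outside, world axes, zero at the start; "moment": the same for the moment, N m; "finger_gap": finger opening in mm.
Only numpy, scipy, OpenCV 4.12 (cv2) and the standard library are available. Lean on these libraries where they do the work, as an engineer would, in place of code of your own. Each camera call takes 0.05 s, during which the arm holds its last target.

## Working session

There is one attempt and no reset: what is moved stays moved. The work goes in short steps, Python scripts to look and compute and a shell command to move; the robot and the scene stay as the last step left them, time stands still between calls to the robot, and variables do not carry over. Pictures are saved under pics/ and viewed, and the job is handed in when it is done.

```bash
mkdir -p pics; ls
python3 - <<'E'
from cell import manip,cams,models
import cv2,numpy as np
s=manip.read_state()
print({k:np.round(v,3).tolist() for k,v in s.items()})
for n in ["side","top","wrist"]:
    c=cams.camera(n); cv2.imwrite(f"pics/{n}0.png",c["frame"][:,:,::-1])
    print(n,np.round(c["K"],1).tolist(),np.round(c["pose"],4).tolist())
E
```

```text
pics
{'clock': 0.0, 'joints': [-1.288, 0.3, 1.522, 0.0, 1.321, -0.067], 'qd': [0.0, -0.001, 0.001, 0.001, 0.001, 0.0], 'effort': [-0.004, -53.181, -35.274, 0.071, 0.024, -0.0], 'eef_pos': [188.42, -516.431, 212.879], 'eef_rot': [-3.14, -0.0, 0.35], 'wrist_force': [-0.353, -0.574, -0.141], 'moment': [-0.029, 0.039, -0.021], 'finger_gap': 93.862}
side [[476.4, 0.0, 263.0], [0.0, 476.4, 188.0], [0.0, 0.0, 1.0]] [[-0.9942, -0.0472, 0.0964, 385.2333], [-0.1059, 0.5798, -0.8078, 1175.8226], [-0.0178, -0.8134, -0.5815, 968.6336], [0.0, 0.0, 0.0, 1.0]]
top [[366.9, 0.0, 257.2], [0.0, 366.9, 188.0], [0.0, 0.0, 1.0]] [[0.0199, -0.9917, 0.1271, 380.7515], [-0.9998, -0.0192, 0.0067, -49.8595], [-0.0042, -0.1272, -0.9919, 1102.225], [0.0, 0.0, 0.0, 1.0]]
wrist [[308.0, 0.0, 261.8], [0.0, 308.0, 194.0], [0.0, 0.0, 1.0]] [[0.3427, -0.9098, -0.2343, 258.1477], [-0.9395, -0.3322, -0.084, -492.2008], [-0.0014, 0.2489, -0.9685, 385.298], [0.0, 0.0, 0.0, 1.0]]
```

View pics/side0.png

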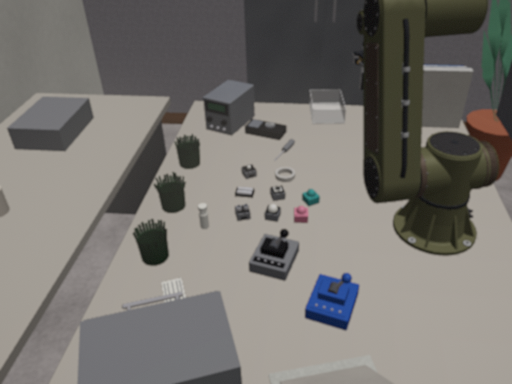

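View pics/top0.png

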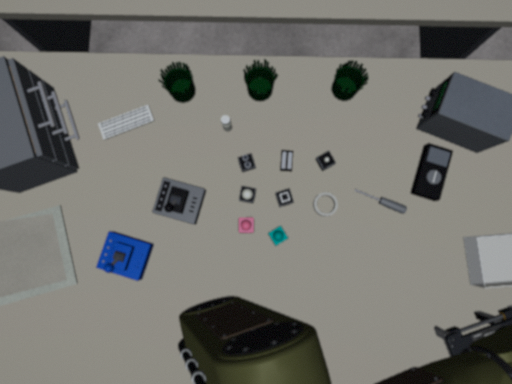

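View pics/wrist0.png

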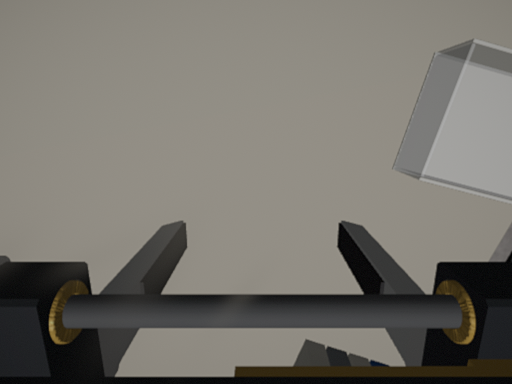

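```bash
cat > h.py <<'E'
from cell import manip,cams,models
import cv2,numpy as np
def ray(c,uv,z):
    K,P=np.array(c["K"]),np.array(c["pose"])
    d=P[:3,:3]@np.linalg.solve(K,[uv[0],uv[1],1.]); o=P[:3,3]
    return o+d*(z-o[2])/d[2]
def proj(c,p):
    K,P=np.array(c["K"]),np.array(c["pose"])
    q=K@(P[:3,:3].T@(np.array(p,float)-P[:3,3])); return q[:2]/q[2]
def tri(obs):
    A=np.zeros((3,3));b=np.zeros(3)
    for c,uv in obs:
        P=np.array(c["pose"]);d=P[:3,:3]@np.linalg.solve(np.array(c["K"]),[uv[0],uv[1],1.]);d/=np.linalg.norm(d)
        M=np.eye(3)-np.outer(d,d);A+=M;b+=M@P[:3,3]
    return np.linalg.solve(A,b)
def crop(c,x0,y0,x1,y1,f,name):
    im=cv2.resize(c["frame"][y0:y1,x0:x1],None,fx=f,fy=f,interpolation=cv2.INTER_CUBIC)
    cv2.imwrite(name,im[:,:,::-1])
E
python3 - <<'E'
from h import *
t=cams.camera("top");s=cams.camera("side")
crop(t,140,130,360,290,3.6,"pics/topc.png")
crop(s,220,150,340,290,4,"pics/sidec.png")
for n in ["sensor_big","sensor_small","sensor_twin","sensor_flat","console","switch_tip","switch"]:
    for cn,c in(("top",t),("side",s)):
        for r in models.regions_of(cn,n)[:3]:
            z={"switch_tip":115,"switch":100,"console":40}.get(n,30)
            print(n,cn,round(r["score"],2),np.round(r["point"],1),r["pixels"].sum(),np.round(ray(c,r["point"],z)))
E
```

```text
sensor_big top 0.76 [278.2 234.8] 200 [ 383. -106.   30.]
sensor_big top 0.56 [244.6 192.5] 227 [504.  -6.  30.]
sensor_big top 0.47 [245.8 222. ] 215 [418. -11.  30.]
sensor_big side 0.8 [300.7 210.8] 251 [408. -14.  30.]
sensor_big side 0.57 [308.4 198.5] 243 [386. -81.  30.]
sensor_big side 0.48 [272.8 214.1] 238 [495.  10.  30.]
sensor_small top 0.65 [390.5 203.1] 281 [ 481. -433.   30.]
sensor_small top 0.58 [321.9 162.5] 230 [ 598. -233.   30.]
sensor_small side 0.72 [250.6 171. ] 170 [ 596. -228.   30.]
sensor_twin top 0.75 [246.8 161.4] 212 [597. -10.  30.]
sensor_twin side 0.66 [240.9 209.7] 230 [598.  -4.  30.]
sensor_flat top 0.67 [284.9 192.7] 246 [ 506. -124.   30.]
sensor_flat side 0.54 [275.6 193.2] 227 [ 496. -102.   30.]
console top 0.85 [183.8 201.4] 1703 [473. 170.  40.]
console top 0.84 [124.9 255. ] 1917 [317. 331.  40.]
console side 0.89 [333.2 302.4] 2283 [312. 361.  40.]
switch_tip side 0.68 [286.5 144.5] 65 [ 472. -279.  115.]
switch_tip side 0.59 [344.7 277.5] 137 [289. 346. 115.]
switch top 0.65 [110.9 267.2] 122 [287. 345. 100.]
switch top 0.4 [173.5 207.4] 91 [451. 185. 100.]
switch side 0.64 [277.6 235.6] 96 [465. 190. 100.]
switch side 0.59 [344.9 278.1] 117 [287. 333. 100.]
```

View pics/topc.png

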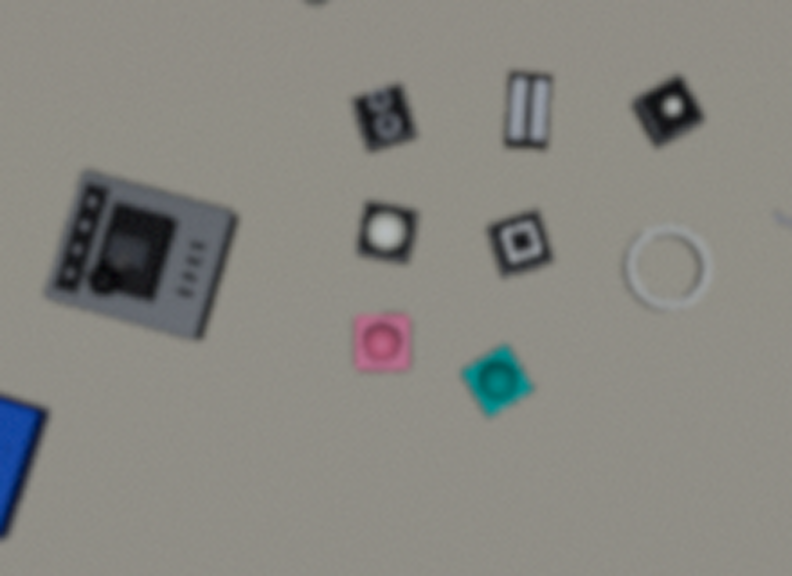

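View pics/sidec.png

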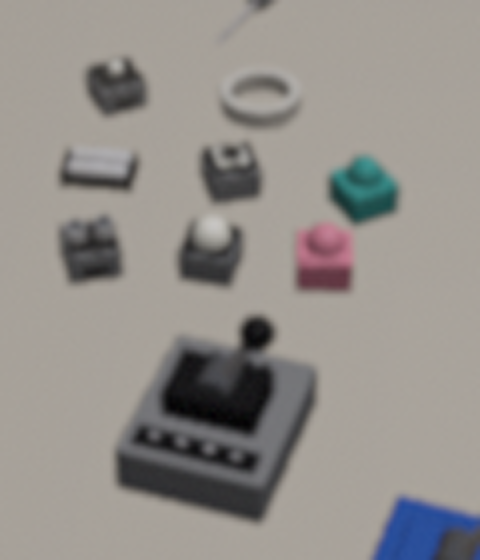

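Run:
```python
from h import *
t=cams.camera("top");s=cams.camera("side")
T=lambda u,v:(140+(u+.5)/3.6-.5,130+(v+.5)/3.6-.5)
S=lambda u,v:(220+(u+.5)/4-.5,150+(v+.5)/4-.5)
k=tri([(t,T(103,278)),(s,S(257,333))]);print("knob",k,ray(t,T(103,278),115),ray(s,S(257,333),115))
d=tri([(t,T(386,232)),(s,S(212,233))]);print("dome",d,ray(t,T(386,232),42),ray(s,S(212,233),40))
C=np.array([ray(t,T(*p),40) for p in[(85,170),(237,213),(200,338),(47,297)]]);print(C.round(),C.mean(0))
S4=np.array([ray(s,S(*p),40) for p in[(183,337),(317,370),(265,495),(120,455)]]);print(S4.round(),S4.mean(0))
for A in(C,): print(np.arctan2(*(A[0]-A[3])[[1,0]]),np.arctan2(*(A[1]-A[2])[[1,0]]), np.linalg.norm(A[0]-A[1]),np.linalg.norm(A[0]-A[3]))
for n,p in dict(twin=(384,117),flat=(521,241),small=(668,111),pink=(383,343),turq=(498,381)).items(): print(n,ray(t,T(*p),35).round())
# circle search of dome: white pixels
```

```text
knob [449.4895857  195.44769857 116.32378501] [451.32848373 195.81043536 115.        ] [447.84218601 194.06626508 115.        ]
dome [498.1704818  -12.72944201  37.17376656] [498.21653157 -12.89120076  42.        ] [497.24818536  -9.04638449  40.        ]
[[544. 234.  40.]
 [512. 108.  40.]
 [410. 134.  40.]
 [440. 259.  40.]] [476.66324541 183.76338553  40.        ]
[[507. 117.  40.]
 [407. 145.  40.]
 [436. 272.  40.]
 [538. 243.  40.]] [472.31626246 193.98087092  40.        ]
-0.23757987508883974 -0.2492957115931019 129.4964978789014 106.98297244905457
twin [594.  -9.  35.]
flat [ 494. -122.   35.]
small [ 604. -242.   35.]
pink [409. -12.  35.]
turq [ 381. -105.   35.]
```

Candidates for the large dome in the top view:
- White dome on a dark plate at (247,194).
- Pink look-alike at (246,225).
- Turquoise look-alike at (278,236).
- Small dome at (325,160), a different sensor.

I choose the white one at (247,194), and the crop shows a large white dome on a grey block. For the console, I take the grey box at (180,200) and not the blue one at (125,256).

```bash
python3 -m pendant '[[[2.8,-3.6,0,0.12],[5.7,-7.1,0,0.24],[8.5,-10.7,0,0.36],[11.3,-14.2,0,0.48],[14.2,-17.8,0,0.6]]]' -1 10
```

```text
clock: 1.55
eef_pos: [261.0, -299.2, 213.5]
eef_rot: [3.141, -0.0, -0.256]
wrist_force: [1.1, 0.6, -0.2]
finger_gap: 57.4
```

```bash
python3 -m pendant '[[[0.45,-4.6,0,0],[0.9,-9.2,0,0],[1.35,-13.8,0,0],[1.8,-18.4,0,0],[2.25,-23,0,0]]]'
python3 - <<'E'
import numpy as np
from h import *
s=manip.read_state();print(s["eef_pos"],s["eef_rot"],s["joints"])
p=s["eef_pos"];y=s["eef_rot"][2];d=np.array([395,209])-p[:2]
print(d@[np.cos(y),np.sin(y)],d@[np.sin(y),-np.cos(y)])
E
```

```text
clock: 2.05
eef_pos: [339.8, -81.7, 213.8]
eef_rot: [3.142, -0.001, -0.251]
wrist_force: [0.6, -1.3, -0.4]
finger_gap: 17.4
[339.84640813 -81.7330887  213.82155653] [ 3.14150789e+00 -1.16990582e-03 -2.50516080e-01] [-3.40936144e-01 -1.69367206e-01  2.01991924e+00  2.20857201e-05
  1.28986784e+00  1.48037020e+00]
-18.641933628515464 -295.33053664427746
```

```bash
python3 -m pendant '[[[-0.4,-4.8,0,0],[-0.8,-9.6,0,0],[-1.1,-14.4,0,0],[-1.4,-19.2,0,0],[-1.6,-24,0,0]]]' && python3 -m pendant '[[[-0.2,-3,0,0],[-0.3,-5.5,0,0],[-0.3,-5.5,0,0]]]'
python3 - <<'E'
from h import *
s=manip.read_state();print(s["eef_pos"],s["eef_rot"],s["joints"],s["finger_gap"],s["wrist_force"])
t=cams.camera("top");s=cams.camera("side");w=cams.camera("wrist")
crop(t,140,150,240,260,5,"pics/t2.png");crop(s,230,190,350,310,4.5,"pics/s2.png");cv2.imwrite("pics/w2.png",w["frame"][:,:,::-1])
E
```

```text
clock: 2.55
eef_pos: [383.4, 155.2, 213.8]
eef_rot: [-3.141, -0.001, -0.25]
wrist_force: [0.8, -1.3, 0.7]
finger_gap: 0.5
clock: 2.85
eef_pos: [394.3, 209.1, 213.2]
eef_rot: [-3.142, 0.0, -0.248]
wrist_force: [0.0, 0.3, 0.5]
finger_gap: 0.2
[394.30646483 209.08744435 213.21773452] [-3.14155919e+00  3.44305747e-04 -2.47571970e-01] [4.05329837e-01 6.68436061e-02 1.79741736e+00 2.46258383e-04
 1.27758485e+00 2.22362693e+00] 0.18714466349883388 [0.03023369 0.25272041 0.49511803]
```

View pics/w2.png

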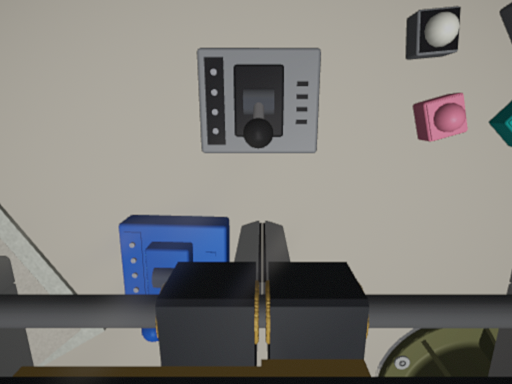

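View pics/s2.png

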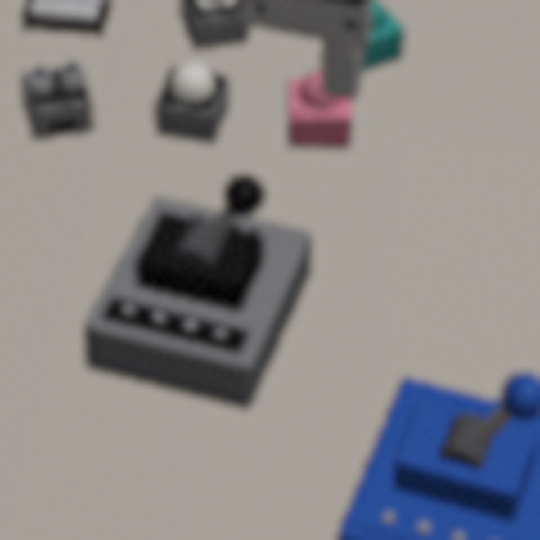

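View pics/t2.png

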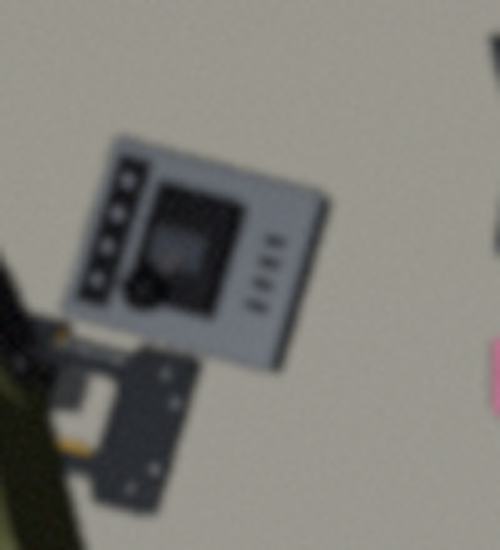

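The wrist view shows the box square to the tool, the knob at (258,132), the closed fingertips at (262,222) and the white dome at (441,29). The side and top views agree, and nothing has been touched yet.

Run:
```python
from h import *
w=cams.camera("wrist");st=manip.read_state();p=np.array(st["eef_pos"]);y=st["eef_rot"][2]
print("tip proj",proj(w,p-[0,0,8]))
x=np.array([np.cos(y),np.sin(y)]);yy=np.array([np.sin(y),-np.cos(y)])
for n,uv,z in[("knob",(258,132),115),("dome",(441,30),40),("dome",(441,30),36)]:
    q=ray(w,uv,z);d=q[:2]-p[:2];print(n,q,"tool",d@x,d@yy)
c=np.array([ray(w,q,40) for q in[(198,48),(320,48),(317,153),(202,152)]]);print(c.round(1).tolist(),c.mean(0),np.arctan2(*(c[0]-c[3])[[1,0]]),np.arctan2(*(c[0]-c[1])[[1,0]])-np.pi/2)
```

```text
tip proj [262.6007705  236.55689986]
knob [452.72377779 195.23577595 115.        ] tool 59.466448824120576 -3.825596818328322
dome [501.68797097  -9.17154499  40.        ] tool 157.63480003426005 182.03139091509053
dome [502.10156648 -11.45805603  36.        ] tool 158.6029930621888 184.1436873494253
[[546.9, 235.8, 40.0], [515.7, 113.7, 40.0], [410.3, 138.9, 40.0], [443.3, 263.4, 40.0]] [479.04393294 187.94170541  40.        ] -0.2600646958769381 -0.2502278353108789
```

```bash
python3 -m pendant '[[[0,-0.1,4,0],[0,-0.1,8,0],[0,-0.1,10.6,0],[1.4,-0.1,10.6,0],[2.8,-0.1,10.6,0]]]' && python3 -m pendant '[[[0.3,0,0,0],[0.6,0,0,0],[0.9,0,0,0],[1.2,0,0,0],[1.5,0,0,0]]]'
python3 - <<'E'
from h import *
s=cams.camera("side");w=cams.camera("wrist")
crop(s,230,190,350,310,4.5,"pics/s3.png");cv2.imwrite("pics/w3.png",w["frame"][:,:,::-1])
E
```

```text
clock: 3.55
eef_pos: [423.3, 200.4, 108.7]
eef_rot: [-3.141, -0.001, -0.251]
wrist_force: [0.4, -0.3, 0.8]
finger_gap: 0.6
clock: 4.05
eef_pos: [436.3, 197.4, 107.7]
eef_rot: [-3.141, -0.0, -0.25]
wrist_force: [-2.5, 1.1, 3.3]
finger_gap: 0.4
```

View pics/w3.png

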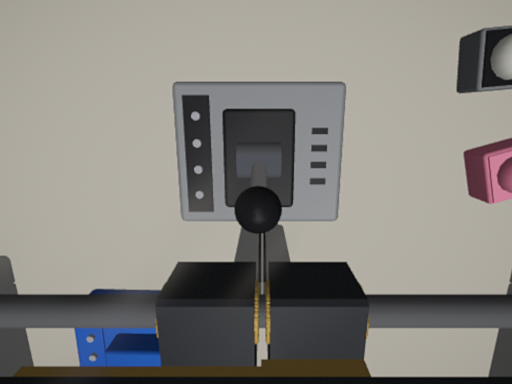

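View pics/s3.png

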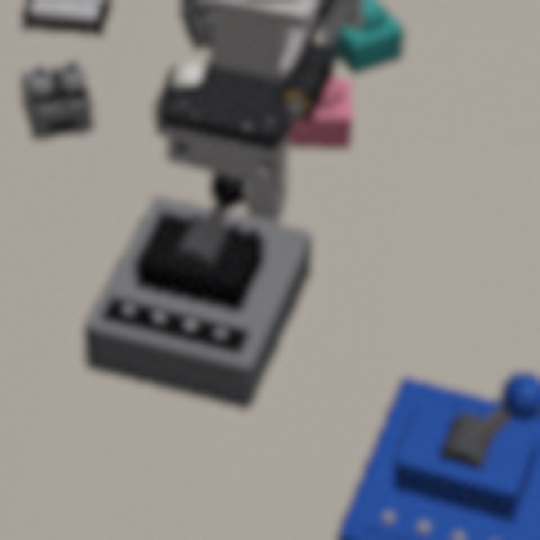

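The fingertips are against the near side of the knob and centred on it (knob at (258,210) in the wrist view). Next I push the lever over.

```bash
python3 -m pendant '[[[0.8,0,0,0],[1.6,0,0,0],[2.4,0,0,0],[3.1,0,0,0],[3.8,0,0,0]]]' && python3 -m pendant '[[[0.2,0,0,0],[0.4,0,0,0],[0.6,0,0,0],[0.8,0,0,0],[0.8,0,0,0]]]'
```

```text
clock: 4.65
eef_pos: [473.6, 187.6, 107.3]
eef_rot: [3.141, 0.0, -0.25]
wrist_force: [-1.8, 1.2, -0.7]
finger_gap: 0.7
clock: 5.15
eef_pos: [480.9, 185.9, 107.5]
eef_rot: [-3.142, -0.0, -0.25]
wrist_force: [-0.9, 0.8, 0.1]
finger_gap: 0.6
```

```bash
python3 -m pendant '[[[0.1,0,0,0],[0.2,0,0,0],[0.3,0,0,0],[0.3,0,0,0]]]' && python3 -m pendant '[[[0.1,0,0,0],[0.2,0,0,0],[0.2,0,0,0]]]'
```

```text
clock: 5.55
eef_pos: [483.2, 185.3, 107.4]
eef_rot: [3.141, 0.001, -0.25]
wrist_force: [-5.4, 2.7, 2.6]
finger_gap: 0.6
clock: 5.85
eef_pos: [483.8, 185.2, 107.2]
eef_rot: [3.141, 0.005, -0.25]
wrist_force: [-15.6, 3.9, 6.6]
finger_gap: 0.6
```

The force climbed to 16 N with no further travel, so the lever is on its stop. I back off and check.

```bash
python3 -m pendant '[[[-0.5,0,0,0],[-2,0,0,0],[-5,0,0,0],[-5,0,-5,0],[-5,0,-9.5,0]]]'
python3 - <<'E'
from h import *
s=cams.camera("side");w=cams.camera("wrist");t=cams.camera("top")
crop(s,230,190,350,310,4.5,"pics/s4.png");cv2.imwrite("pics/w4.png",w["frame"][:,:,::-1])
st=manip.read_state();p=np.array(st["eef_pos"]);y=st["eef_rot"][2];print(p,y,st["wrist_force"])
for n in("sensor_big",):
  for r in models.regions_of("wrist",n)[:3]: print(n,r["score"],r["point"],ray(w,r["point"],38))
E
```

```text
clock: 6.35
eef_pos: [436.3, 197.0, 203.7]
eef_rot: [3.141, 0.001, -0.25]
wrist_force: [0.2, 0.2, -0.4]
finger_gap: 0.4
[438.34041964 197.42184961 205.11800059] -0.2501521823150723 [-0.29259106 -0.68716487 -0.47662892]
sensor_big 0.9 [428.0, 79.3] [504.37010031   1.1792452   38.        ]
sensor_big 0.73 [502.7, 163.6] [393.9469727  -69.17136643  38.        ]
sensor_big 0.64 [435.9, 156.3] [420.6684466    2.53851931  38.        ]
```

View pics/w4.png

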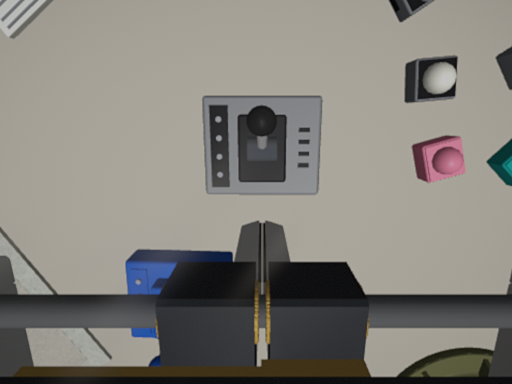

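View pics/s4.png

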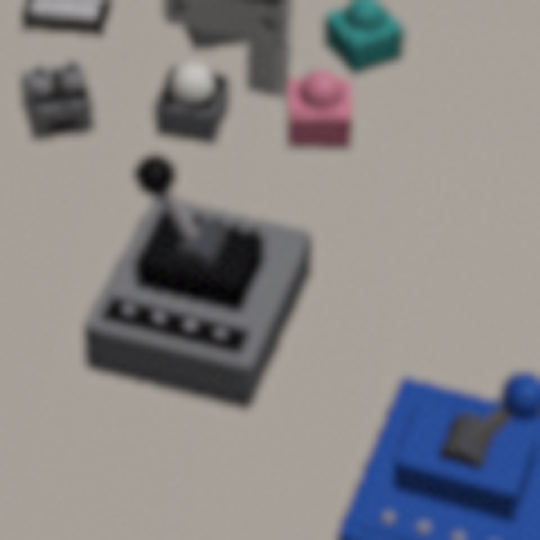

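Lever is ON: the knob is now at (261,120) in the wrist view, on the far side. The white dome is at (439,77), and the pink one next to it at (447,160). I go above the white dome.

```bash
python3 -m pendant '[[[2.2,3.7,0,0],[4.4,7.4,0,0],[6.6,11.1,0,0],[8.8,14.8,0,0],[11,18.6,0,0]]]' && python3 -m pendant '[[[0,0,3,0],[0,0,5,0],[0,0,5,0]]]'
python3 - <<'E'
from h import *
S=lambda u,v:(230+(u+.5)/4.5-.5,190+(v+.5)/4.5-.5)
s=cams.camera("side");w=cams.camera("wrist");t=cams.camera("top")
u=np.array([.969,-.247]);q=ray(s,S(155,174),114.7);print("knob ON",q,(q[:2]-[475,188])@u)
crop(s,230,150,330,250,5.5,"pics/s5.png");cv2.imwrite("pics/w5.png",w["frame"][:,:,::-1]);crop(t,200,130,320,250,5,"pics/t5.png")
st=manip.read_state();p=np.array(st["eef_pos"]);print(p,st["eef_rot"],proj(w,p-[0,0,8]),proj(s,p-[0,0,8]),proj(t,[p[0],p[1],50]),proj(w,[p[0],p[1],50]),proj(s,[p[0],p[1],50]))
E
```

```text
clock: 7.05
eef_pos: [497.5, -12.2, 200.9]
eef_rot: [3.141, 0.002, -0.25]
wrist_force: [1.2, 0.7, -0.1]
finger_gap: 0.2
clock: 7.35
eef_pos: [495.9, -10.7, 148.7]
eef_rot: [3.14, 0.006, -0.251]
wrist_force: [0.5, 0.5, 1.6]
finger_gap: 0.5
knob ON [503.59658886 179.19120107 114.7       ] 29.88586793867774
[497.87894805 -10.24504055 152.84960494] [ 3.14155254e+00 -2.73952239e-04 -2.49836290e-01] [261.50112752 236.44415815] [272.24794576 180.40068997] [245.85239198 193.87474668] [261.56515601 196.5151147 ] [272.44095578 205.13064349]
```

View pics/w5.png

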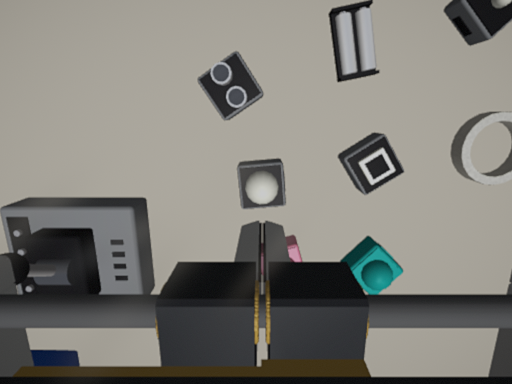

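View pics/s5.png

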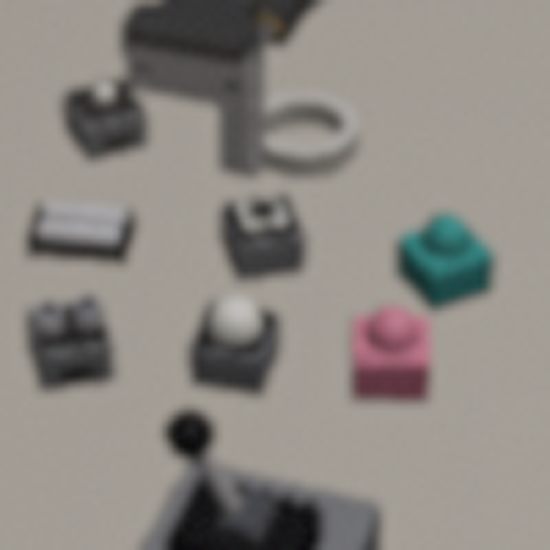

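View pics/t5.png

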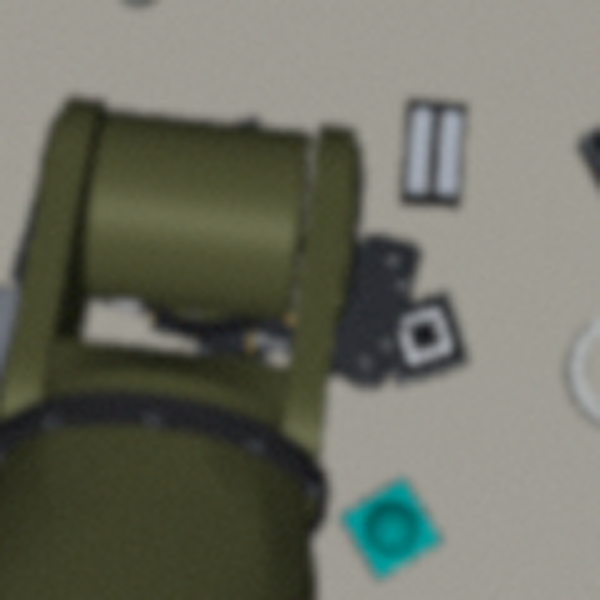

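The white dome sits directly ahead of and below the fingertips: wrist (262,186), side crop (236,318). I refine the offset.

Run:
```python
from h import *
from scipy.optimize import least_squares
s=cams.camera("side");w=cams.camera("wrist")
st=manip.read_state();p=np.array(st["eef_pos"]);y=st["eef_rot"][2]
def blob(f,x0,y0,x1,y1,th):
    g=f[y0:y1,x0:x1].min(2); m=(g>th).astype(np.uint8)
    n,l,sta,c=cv2.connectedComponentsWithStats(m); return [(sta[i].tolist(),c[i]+[x0,y0]) for i in range(1,n) if sta[i][4]>20]
print(blob(w["frame"],244,166,282,206,120));print(blob(s["frame"],264,198,282,214,165))
def outline(c,xy):
    # dome: hemi-ellipsoid r16, z30..50 -> projected bbox
    a=np.linspace(0,2*np.pi,60);P=[]
    for e in np.linspace(0,np.pi/2,20):
        P+= [proj(c,[xy[0]+16*np.cos(e)*np.cos(t),xy[1]+16*np.cos(e)*np.sin(t),30+20*np.sin(e)]) for t in a]
    P=np.array(P);return P.min(0),P.max(0)
print("w",outline(w,p[:2]));print("s",outline(s,p[:2]))
```

```text
[([3, 10, 31, 29, 709], array([262.21720733, 190.02820874]))]
[([7, 6, 5, 5, 22], array([272.90909091, 205.90909091]))]
w (array([245.91754727, 176.22761358]), array([278.32173798, 208.68599466]))
s (array([267.38574288, 204.2666641 ]), array([277.45061168, 213.26411978]))
```

Run:
```python
from h import *
s=cams.camera("side");w=cams.camera("wrist")
st=manip.read_state();p=np.array(st["eef_pos"])
def draw(c,x0,y0,x1,y1,f):
    im=cv2.resize(c["frame"][y0:y1,x0:x1],None,fx=f,fy=f,interpolation=cv2.INTER_CUBIC)[:,:,::-1].copy()
    for z,r in((30,16),(40,13.9),(50,0.5)):
        for t in np.linspace(0,2*np.pi,48):
            q=(proj(c,[p[0]+r*np.cos(t),p[1]+r*np.sin(t),z])-[x0,y0]+.5)*f
            cv2.circle(im,tuple(int(v) for v in q),1,(0,0,255),-1)
    for z in(0,30):
      h=22.5
    return im
a=draw(w,222,140,302,240,5.6);b=draw(s,255,190,295,230,9)
cv2.imwrite("pics/o.png",cv2.hconcat([cv2.resize(a,(400,500)),cv2.resize(b,(400,500))[:500]]))
```

```text
(no output)
```

View pics/o.png

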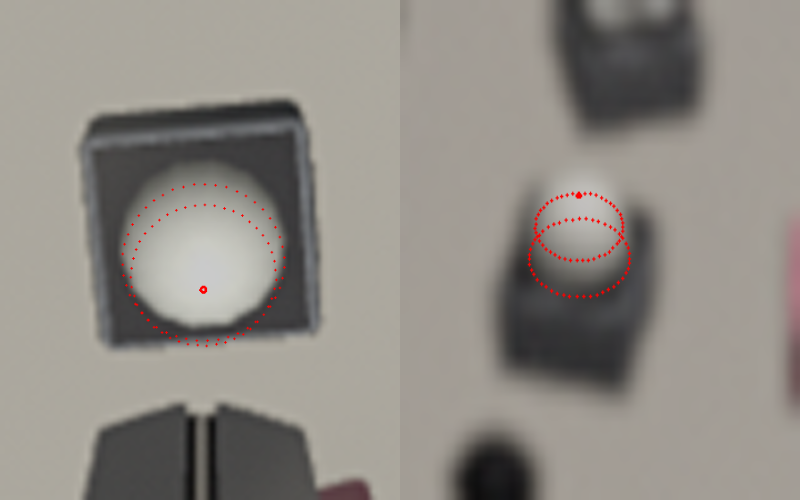

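Run:
```python
from h import *
w=cams.camera("wrist");st=manip.read_state();p=np.array(st["eef_pos"]);y=st["eef_rot"][2]
x=np.array([np.cos(y),np.sin(y),0]);yy=np.array([np.sin(y),-np.cos(y),0])
for a in(-8,0,8): print(a,proj(w,p-[0,0,8]+a*x),proj(w,p-[0,0,8]+a*x+12.5*yy))
s=cams.camera("side")
for z in(-8,): print(proj(s,p+[0,0,z]),proj(s,p+[0,0,z]+8*x-12.5*yy),proj(s,p+[0,0,z]-8*x-12.5*yy),proj(s,p+[0,0,z]-8*x+12.5*yy))
crop(s,240,150,300,200,10,"pics/s6.png")
```

```text
-8 [262.31641375 248.52516876] [282.04114305 248.52926016]
0 [262.32150063 236.73032394] [282.24868982 236.73406749]
8 [262.32669303 224.69084556] [282.4605414  224.69422587]
[272.24236749 180.33527152] [268.36876065 182.0711822 ] [273.36120049 183.05591668] [276.07795327 178.61639952]
```

View pics/s6.png

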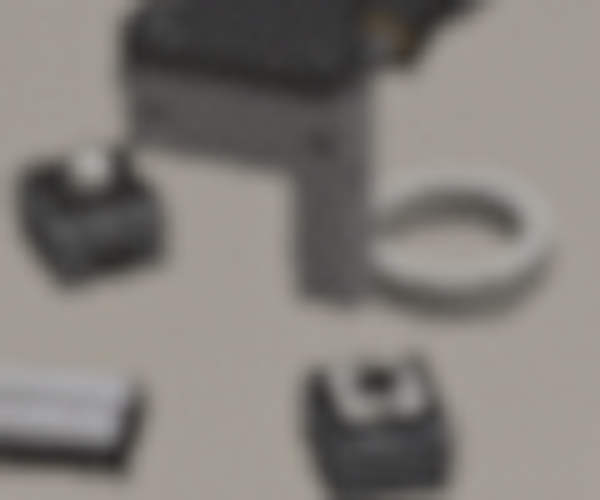

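The camera bias, checked against the visible fingertips, leaves about +3 mm along tool x and nothing sideways. I descend in two steps.

```bash
python3 -m pendant '[[[0.3,0,1.5,0],[0.3,0,3,0],[0.3,0,4.5,0],[0.3,0,5,0],[0.3,0,5,0]]]'
python3 - <<'E'
from h import *
w=cams.camera("wrist");s=cams.camera("side")
crop(s,250,165,300,225,8,"pics/s7.png");crop(w,190,120,340,260,4,"pics/w7.png");print(manip.read_state()["eef_pos"])
E
```

```text
clock: 8.3
eef_pos: [500.4, -11.1, 102.3]
eef_rot: [3.141, 0.001, -0.25]
wrist_force: [0.5, 0.0, 0.8]
finger_gap: 0.5
[500.91207608 -11.12203636 103.16104321]
```

View pics/s7.png

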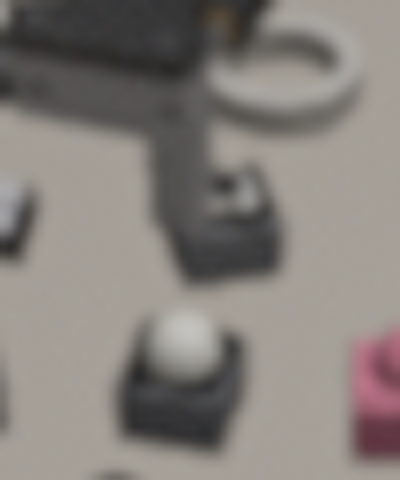

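View pics/w7.png

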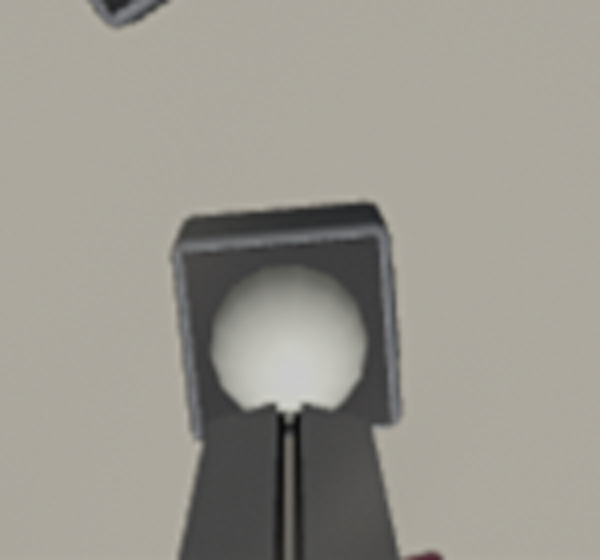

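Laterally the tips are centred on the white dome. I go down the last 25 mm and hold.

```bash
python3 -m pendant '[[[0,0,1,0],[0,0,2,0],[0,0,2.5,0],[0,0,2.5,0],[0,0,2.5,0]]]'
python3 - <<'E'
from h import *
w=cams.camera("wrist");s=cams.camera("side")
p=np.array(manip.read_state()["eef_pos"])
crop(s,250,165,300,225,8,"pics/s8.png");crop(w,190,120,340,260,4,"pics/w8.png");print(p)
def outline(c,xy):
    P=np.array([proj(c,[xy[0]+16*np.cos(e)*np.cos(t),xy[1]+16*np.cos(e)*np.sin(t),30+20*np.sin(e)]) for e in np.linspace(0,1.57,15) for t in np.linspace(0,6.28,60)]);return P.min(0),P.max(0)
m=lambda q:(np.array(q)-[190,120]+.5)*4
a,b=outline(w,p[:2]);print("pred dome bbox in w8",m(a),m(b))
E
```

```text
clock: 8.9
eef_pos: [500.6, -11.1, 77.4]
eef_rot: [3.142, 0.0, -0.25]
wrist_force: [-0.4, 0.3, -0.1]
finger_gap: 0.7
[500.74246971 -11.14856679  77.70846725]
pred dome bbox in w8 [205.21309518 305.00613341] [376.25205744 477.03103467]
```

View pics/s8.png

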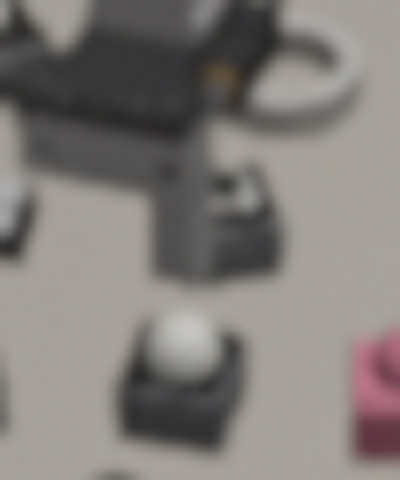

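View pics/w8.png

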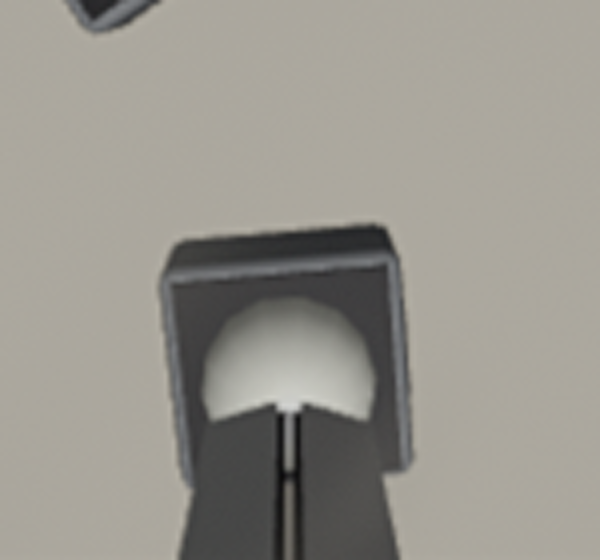

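The dome outline matches the prediction for a centred tip to within about 2 px, with the tips about 20 mm above it. I hold there for 3 s.

```bash
python3 -m pendant '[[[0,0,0,0],[0,0,0,0],[0,0,0,0],[0,0,0,0],[0,0,0,0]]]'; python3 -m pendant '[[[0,0,0,0],[0,0,0,0],[0,0,0,0],[0,0,0,0],[0,0,0,0]]]';python3 -m pendant '[[[0,0,0,0],[0,0,0,0],[0,0,0,0],[0,0,0,0],[0,0,0,0]]]';python3 -m pendant '[[[0,0,0,0],[0,0,0,0],[0,0,0,0],[0,0,0,0],[0,0,0,0]]]';python3 -m pendant '[[[0,0,0,0],[0,0,0,0],[0,0,0,0],[0,0,0,0],[0,0,0,0]]]';python3 -m pendant '[[[0,0,0,0],[0,0,0,0],[0,0,0,0],[0,0,0,0],[0,0,0,0]]]'
```

```text
clock: 9.5
eef_pos: [500.6, -11.1, 77.5]
eef_rot: [-3.142, 0.0, -0.25]
wrist_force: [-0.3, -0.8, -0.2]
finger_gap: 0.7
clock: 10.0
eef_pos: [500.6, -11.1, 77.4]
eef_rot: [-3.142, 0.0, -0.25]
wrist_force: [-0.0, -0.5, 0.1]
finger_gap: 0.3
clock: 10.5
eef_pos: [500.6, -11.1, 77.5]
eef_rot: [3.142, -0.0, -0.25]
wrist_force: [0.5, -0.0, -0.1]
finger_gap: 0.3
clock: 11.0
eef_pos: [500.6, -11.1, 77.4]
eef_rot: [3.142, 0.0, -0.25]
wrist_force: [0.3, 0.1, 0.5]
finger_gap: 0.5
clock: 11.5
eef_pos: [500.6, -11.1, 77.5]
eef_rot: [3.142, -0.0, -0.25]
wrist_force: [-0.1, 0.3, -0.1]
finger_gap: 0.3
clock: 12.0
eef_pos: [500.6, -11.1, 77.4]
eef_rot: [3.142, 0.0, -0.25]
wrist_force: [-0.8, 0.3, 0.8]
finger_gap: 0.7
```

```bash
python3 -m pendant '[[[0,0,-3,0],[0,0,-7,0],[0,0,-11,0],[0,0,-12.8,0]]]' && python3 -m pendant '[[[0.1,-3.8,0,0],[0.2,-7.6,0,0],[0.3,-11.4,0,0],[0.4,-15.2,0,0],[0.5,-18.6,0,0]]]'
python3 - <<'E'
from h import *
w=cams.camera("wrist");s=cams.camera("side")
p=np.array(manip.read_state()["eef_pos"]);print(p)
crop(s,220,170,320,290,4.5,"pics/s9.png");cv2.imwrite("pics/w9.png",w["frame"][:,:,::-1])
u=np.array([.969,-.2475]);v=np.array([-.2475,-.969]);k=np.array([503.5,180.3]);print("knob rel tool x,y",(k-p[:2])@u,(k-p[:2])@v)
E
```

```text
clock: 12.4
eef_pos: [501.4, -11.2, 209.0]
eef_rot: [-3.141, -0.004, -0.25]
wrist_force: [0.4, 1.0, -1.5]
finger_gap: 0.7
clock: 12.9
eef_pos: [551.6, 169.6, 205.4]
eef_rot: [-3.142, 0.0, -0.25]
wrist_force: [-0.2, -0.9, -0.2]
finger_gap: 0.4
[551.66468038 171.040579   204.96714474]
knob rel tool x,y -48.9632819909967 2.9483794436407558
```

View pics/s9.png

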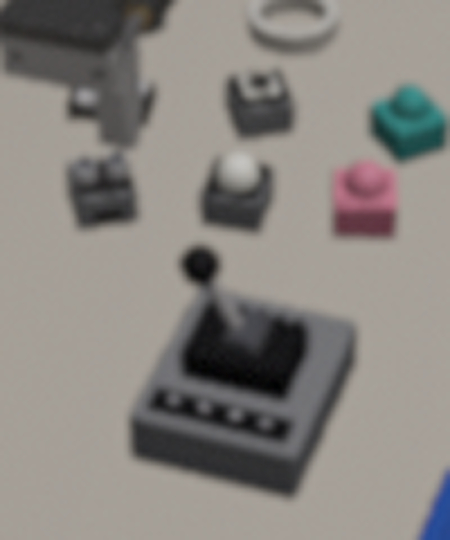

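View pics/w9.png

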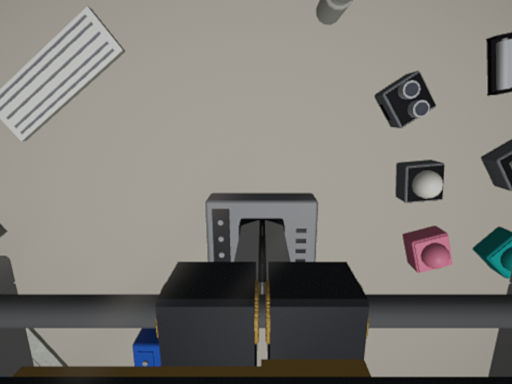

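The tool is now beyond the box and lined up with it; the lever is still ON and the sensors have not moved. I go down and push back.

```bash
python3 -m pendant '[[[0,0.2,4,0],[0,0.2,8,0],[0,0.2,9.8,0],[-1.2,0.2,9.8,0],[-2.4,0.2,9.8,0]]]' && python3 -m pendant '[[[-0.3,0,0,0],[-0.6,0,0,0],[-0.9,0,0,0],[-1.5,0,0,0],[-2.2,0,0,0]]]' && python3 -m pendant '[[[-0.8,0,0,0],[-1.6,0,0,0],[-2.2,0,0,0],[-2.8,0,0,0],[-2.8,0,0,0]]]'
```

```text
clock: 13.5
eef_pos: [527.0, 171.1, 106.6]
eef_rot: [3.141, 0.001, -0.251]
wrist_force: [0.4, -0.1, 0.5]
finger_gap: 0.2
clock: 14.0
eef_pos: [506.1, 177.3, 107.4]
eef_rot: [-3.142, 0.0, -0.25]
wrist_force: [2.8, 0.1, 2.0]
finger_gap: 0.2
clock: 14.5
eef_pos: [478.5, 184.4, 107.3]
eef_rot: [3.141, 0.001, -0.25]
wrist_force: [-0.7, 0.2, -0.5]
finger_gap: 0.5
```

```bash
python3 -m pendant '[[[-0.2,0,0,0],[-0.4,0,0,0],[-0.6,0,0,0],[-0.8,0,0,0],[-0.8,0,0,0]]]' && python3 -m pendant '[[[-0.1,0,0,0],[-0.2,0,0,0],[-0.3,0,0,0],[-0.3,0,0,0]]]'
```

```text
clock: 15.0
eef_pos: [471.4, 186.2, 107.5]
eef_rot: [3.142, 0.0, -0.25]
wrist_force: [0.9, -0.5, -0.2]
finger_gap: 0.4
clock: 15.4
eef_pos: [469.8, 186.7, 107.7]
eef_rot: [-3.141, -0.003, -0.25]
wrist_force: [10.8, -3.9, -4.1]
finger_gap: 0.4
```

```bash
python3 -m pendant '[[[-0.1,0,0,0],[-0.1,0,0,0]]]' && python3 -m pendant '[[[0.5,0,0,0],[2,0,0,0],[5,0,0,0],[5,0,-5,0],[5,0,-9.5,0]]]' && python3 -m pendant '[[[4,0,0,0],[4,0,0,0]]]'
python3 - <<'E'
from h import *
w=cams.camera("wrist");s=cams.camera("side");t=cams.camera("top")
st=manip.read_state();print(st["eef_pos"],st["wrist_force"])
crop(s,220,150,340,290,4,"pics/sA.png");crop(t,140,90,360,290,3,"pics/tA.png")
E
```

```text
clock: 15.6
eef_pos: [469.6, 186.7, 107.7]
eef_rot: [-3.141, -0.005, -0.251]
wrist_force: [16.1, -4.7, -8.9]
finger_gap: 0.7
clock: 16.1
eef_pos: [515.9, 174.5, 202.4]
eef_rot: [3.14, 0.004, -0.251]
wrist_force: [-0.1, -0.1, 0.7]
finger_gap: 0.5
clock: 16.3
eef_pos: [557.2, 164.1, 203.2]
eef_rot: [-3.141, -0.002, -0.251]
wrist_force: [-0.3, -1.1, -0.9]
finger_gap: 0.2
[554.14113884 164.96552805 201.60450306] [ 0.52339167 -0.90213322  0.19941781]
```

View pics/sA.png

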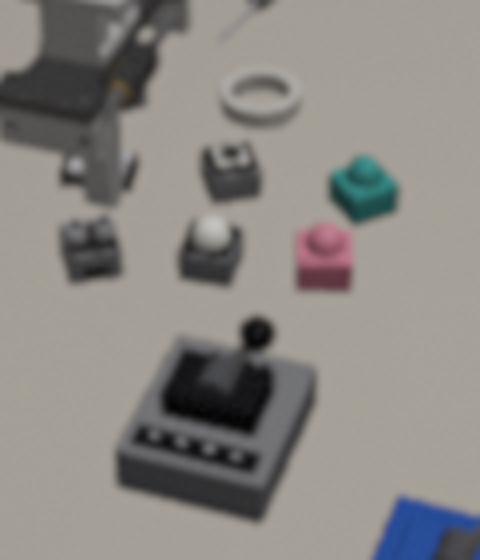

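View pics/tA.png

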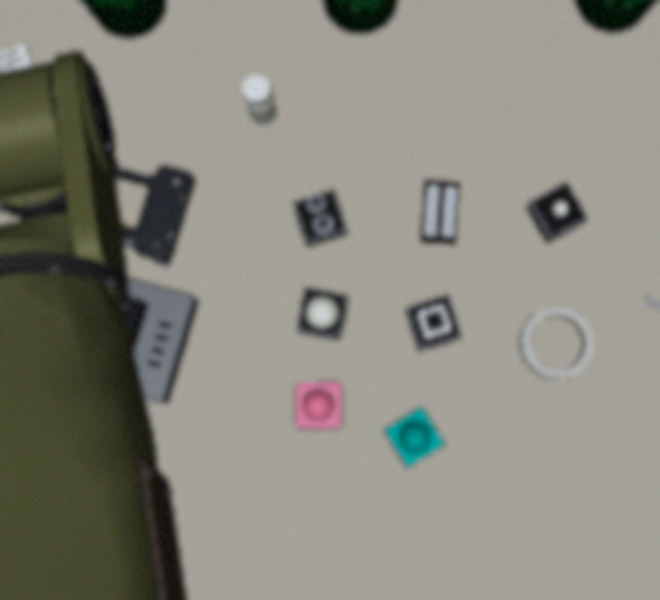

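```bash
python3 -m pendant '[[[0,0,0,0],[0,0,0,0],[0,0,0,0]]]'
python3 - <<'E'
from h import *
s=cams.camera("side");a=cv2.imread("pics/side0.png")[:,:,::-1]
for n,(x,y) in dict(knob=(284,233),dome=(273,207),twin=(242,211),pink=(301,213),flat=(277,192)).items():
    r=7;sh=cv2.phaseCorrelate(np.float32(cv2.cvtColor(a[y-r:y+r,x-r:x+r].copy(),7)),np.float32(cv2.cvtColor(s["frame"][y-r:y+r,x-r:x+r].copy(),7)));print(n,np.round(sh[0],2))
print(manip.sign_off())
E
```

```text
clock: 16.75
eef_pos: [554.5, 165.1, 202.5]
eef_rot: [-3.142, 0.0, -0.25]
wrist_force: [-0.3, 0.0, 0.3]
finger_gap: 0.4
knob [0.57 0.67]
dome [0.51 0.48]
twin [0.45 0.48]
pink [0.5 0.5]
flat [0.55 0.45]
the job is handed in; nothing more can be done
None
```

The sensor test is done in the order you asked and handed in at about 17 s on the robot's clock. The result was not reported back, so what follows rests on my own checks.

- **Lever to ON:** I pushed with closed fingertips until the wrist force rose to about 16 N with no further travel. The side view put the knob about 30 mm past the pivot (29 mm expected).
- **Large white dome:** the fingertips pointed straight down about 19–20 mm above it, at roughly (501, −11), and stayed there for over 3 s. Wrist force stayed below about 1 N. The cameras disagreed by a few mm on where the dome's centre is, so I corrected against the visible fingertips; I take the centring to be good to about 2 mm.
- **Lever to OFF:** I pushed back until the force again rose to about 16 N with no further travel. The side view shows the knob back where it started, to within a fraction of a pixel.
- **Everything else:** the side-view comparison showed no shift of the large-dome, twin and flat blocks or the pink look-alike. They all read about 0.5 px, which I take as an artefact of the method. The small-dome sensor, tape roll, battery holder and glue stick I only checked by eye in the last pictures, where they looked in place. The screwdriver was only partly in those pictures and the blue box was hidden from above, so neither was fully checked.
- **Final state:** the arm was clear of everything at hand-in, with about 0 N on the wrist.

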